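# Close the sticking cover of the peg well and latch it

## Task

Close the blue sliding cover of the peg well by pushing its two yellow end tabs away from you with closed fingers (do not grip them), a little at one end and then at the other so that it does not rack and jam, until both ends are against the far wall. Then bed it: press the right tab firmly home and hold it a moment, then the left tab, each with some 10 to 20 N, and swing the red latch fully shut behind the left tab. Never push the cover with more than 25 N even when it jams, and do not disturb the soap and the other things standing around.

Things in the scene. Friction and masses are not known exactly. Their poses are not given: they have to be found in the camera images.
- frame: Low white peg well fixed on the counter: 275 mm deep (its x, -135 to +140), 450 wide (its y, +-225), 60 tall. Origin on the counter under its middle. +x is the closing direction of the cover (away from the robot), +y the latch end (left), z up. Near half (x -135 to 0): fixed deck, height 60; far half: open well with side walls 60 wide and 60 tall; far wall's inner face, the cover's stop, at x = +110.
- cover_travel (a joint): How far the middle of the blue cover has slid to +x, m: 0.075 = home; starts at 0.010 to 0.022. The cover is a plate 320 mm wide, 130 deep, top at height 50 mm, its rear under the deck, so it can be pushed only at its two tabs. It sits on two sticky runners (y = +-150 mm); each end drags with roughly 3 to 9 N. A push at one tab advances that end while the other stays put.
- cover: The blue cover; origin at its middle, on its underside, axes as the frame's when square. May start askew by up to 0.025 rad. Guided only by a short tongue in a middle groove: when one end is about 12 mm ahead the tongue binds and that end jams hard; the lagging end still slides. Over some 20 mm of travel, at a place that differs each time and cannot be seen, the groove is swollen and binds at about 5 mm.
- tab_left (a point): Left (latch-side, frame y = +140 mm) of the two upright flat yellow tabs on the blue cover: 10 mm thick (x), 32 mm wide (y), standing from height 50 to 95 mm above the counter. The point is at its middle, at height 73 mm. With that end fully home, cover edge on the stop, it is at x = +85 mm in the frame's axes; at the start at about 15 to 36 mm.
- tab_right (a point): Right tab: the same, but at frame y = -140 mm; fully home it is at x = +85 mm in the frame's axes too. The far wall is a hard stop and nothing springs back. Pressed home, the push must be felt: the tab no longer moves while the force grows.
- latch_peg (a point): Upright red peg at the tip of the red swing latch: 12 mm in diameter, free from height 70 to 103 mm; the point is on its axis at height 87 mm, 65 mm from the latch's pivot. The latch arm is 14 mm wide and lies at height 62 to 70 mm. The steel pivot is fixed on the left side wall at x = +65, y = +200 mm in the frame's axes.
- latch (a joint): Swing angle of the latch, rad: 0 = open, arm pointing to the frame's -x; grows counterclockwise from above to 1.57 = shut against its stop, arm pointing to -y just behind the left tab (its robot side), where it keeps the cover from sliding back. Starts between -0.2 and 0.1, drags with about 2 N at the peg, stays where it is left.
- soap_bar: cream bar of soap lying on the near deck of the frame, 45 x 75 x 25 mm, origin under its middle. Bystander.
- toilet_brush: yellow toilet brush standing in its yellow cup, 104 mm across, 350 mm tall; loose on the counter; origin at the centre of its underside. Bystander.
- spray_bottle: black plastic spray bottle with red twist nozzle, 72 mm across, 210 mm tall; loose on the counter; origin at the centre of its underside. Bystander.
- detergent_jug: closed white detergent jug with red cap, 110 mm across, 240 mm tall; loose on the counter; origin at the centre of its underside. Bystander.
- peg_jar: wooden jar of clothes pegs, 92 mm across, about 95 mm tall; loose on the counter; origin at the centre of its underside. Bystander.
- alu_cup: empty aluminium cup, 76 mm across, 90 mm tall; loose on the counter; origin at the centre of its underside. Bystander.
- scrub_block: green scrubbing block lying flat, 50 x 120 x 30 mm; loose on the counter; origin at the centre of its underside. Bystander.

How it is judged:
On the way, in this order (a step that is already met when the one before it is completed fails the run):
1. the right end is home (within 2 mm) and its tab is pressed there with at least 8 N (x of tab_right in the frame of frame above 0.083 m and contact force between the fingers and cover above 8 N and horizontal distance between the grasp point and tab_right below 0.08 m), for 0.2 s.
2. both ends are home (within 2 mm) and the left tab is pressed there with at least 8 N (x of each of tab_left, tab_right, tab_left in the frame of frame above 0.083 m and contact force between the fingers and cover above 8 N and horizontal distance between the grasp point and tab_left below 0.08 m), for 0.2 s.
3. the latch is swung shut behind the left tab (value of joint latch above 1.4 rad), for 0.2 s.
At the end, for the whole second after the job is handed in: Both tabs are within 2 mm of their fully home place (85 mm along the frame's x), the latch is turned to more than 1.4 rad, and the soap lies at rest (x of each of tab_left, tab_right in the frame of frame above 0.083 m and value of joint latch above 1.4 rad and linear speed of soap_bar below 0.02 m/s); the robot touches nothing.
It fails at once if the robot presses on the cover with more than 25 N (contact force between any of the fingers, the arm and cover above 25 N).
It fails at once if a bystander is moved by more than 15 mm or tipped (distance of any of toilet_brush, spray_bottle, detergent_jug, peg_jar, alu_cup, scrub_block, soap_bar from where it was at the start of the episode above 0.015 m or angle between any of toilet_brush, spray_bottle, detergent_jug, peg_jar, alu_cup, scrub_block, soap_bar's own z axis and vertical above 0.35 rad).
It also fails if it takes over 72 s, if anything falls off the work surface, if the arm or the gripper's body presses on something with over 40 N, if the wrist force passes 120 N, or if a joint passes its speed limit or range.

## Robot

A 7-joint arm with a two-finger parallel gripper is mounted at the origin on the work surface. World frame = base frame: x ahead of the robot, y to its left, z up, the work surface at z = 0. Lengths are in m, angles in rad, forces in N, time in s.
With the tool pointing down it reaches from about 0.4 to 0.85 m from the base axis. Payload 4.5 kg.
Tool frame: the origin (TCP) lies where the fingers leave the gripper's body, on its centre line; the fingertips stand 64 mm ahead of it and the grasp point (between the pads) lies 45 mm ahead of it; z points along the fingers, y is the direction in which the jaws open and shut (so a half turn about z gives the same grasp; the last joint's range is limited). The gripper opens to 88 mm and grips with 3 to 60 N. Pads are 18 mm wide; open, the fingers measure 123 mm over their backs; the gripper's body (75 mm by 187 mm) begins 45 mm behind the grasp point.
Start: joints at [-1.154, 0.689, -0.195, 1.565, 0.157, 0.902, -0.215], TCP at [0.233, 0.58, 0.303] pointing down, gripper open.
Joint ranges: [-3.01, 3.01], [-0.46, 2.08], [-1.47, 1.51], [0.13, 2.56], [-1, 4.14], [0.04, 2.09], [-2.66, 2.66]. Speed limits (rad/s): [2.57, 2.57, 3.14, 3.14, 3.14, 3.14, 3.14].

## Interface

Orientations are given as a unit quaternion [x, y, z, w].
In Python, from plant import monitor, snapshot, workorder, finder gives the robot as it stands.
- The arm moves only by the tool carry_out, never from a script. Its argument "motion" is one flat list of numbers, 6 for each row, row after row: the shift along the tool's x, y, z in cm, then the turn, a rotation vector about the tool's x, y, z in rad. In form: [x, y, z, rx, ry, rz, x, y, z, rx, ry, rz, ...]. A call has 1 to 8 rows; each row shifts and turns the commanded pose from where the row before left it, along the tool's axes as they then stand; what a row does not reach is not made up. A row lasts 1/8 s, in which the tool goes at most 62.5 mm and 10.7 degrees, less where a joint would pass 70% of its speed; a pose out of reach is approached as far as the arm can. A call with a gripper value outside its range is refused whole. "hand" is the finger opening in cm, from 0 to 8.81, set as the call begins (left out, the last holds). The fingers move at their own pace and stop on an object; "grip_force" is the grip in N (left out, the last holds). Time passes only in rows, so rows that do not move let the fingers close. It gives the time, the measured TCP pose, the force and the opening at its end, in the units of the state.
- monitor.get_state(): the state, without advancing time (a new reading comes with each control period).
- snapshot(name): name is "scene" or "top" or "wrist"; returns a dict with "frame" (384x512x3 uint8, red, green, blue), "range_z" (384x512 float32, m along the optical axis (not along the pixel's ray), 0 where there is no reading), "fx", "fy", "cx", "cy" (pixels), "rvec" (rotation vector, rad) and "tvec" (3), from world to camera coordinates, as OpenCV has them; the wrist camera has in their place "hand_eye" (4x4, takes a point from camera to tool coordinates, whose origin is the TCP and whose axes are the flange's). Camera axes: x right, y down, z forward; pixel columns grow to the right and rows downward; lengths in m; the calibration is good to about 2 mm. A picture is of the moment at which its call begins: read the wrist's pose just before it.
- workorder.finish_job(): hands the job in, once; it reports no verdict.
Trained networks look in a picture, given as the dict that the camera call returned (one of the last four; its "shot" number tells which), for a name from the list of things; names that differ only in an ending like _2 or _b are one class to them, and where a whole thing is asked for, a point or a joint stands for the part that bears it (a point fixed in the world has none). Each returns a list of dicts, best first, with "p" (0 to 1); they miss things now and then, are a little off and sometimes report something else, mostly with a low value. They report only what shows in the picture. A call takes as long as a camera call.
- finder.masks_of(picture, thing): "pixels" (384x512 bool, what is visible of it) and "extent" ([left, top, right, bottom] in pixels, round what is visible of it).
The state is a dict: "clock": time; "q": joint angles; "qd": joint speeds; "joint_torque": joint torques, N m; "tool_pos": TCP position; "eef_rot": TCP orientation; "contact_force": force on the tool from outside, world axes, zero at the start; "moment": the same for the moment, N m; "opening": opening from 0.0 (shut) to 1.0 (fully open).
Only numpy, scipy, OpenCV 4.12 (cv2) and the standard library are available. Lean on these libraries where they do the work, as an engineer would, in place of code of your own. Each camera call takes 0.05 s, during which the arm holds its last target. There are 200 camera calls.

## Working session

There is one attempt and no reset: what is moved stays moved. The work goes in short steps, Python scripts to look and compute and a tool call to move; the robot and the scene stay as the last step left them, time stands still between calls to the robot, and variables do not carry over. Pictures are saved under pics/ and viewed, about 8 in all and at most 12, crops included, and the job is handed in when it is done.

Besides the shell and the picture viewer there is one more tool, called after "Request:" in YAML: its name, and indented under it one key for each argument. carry_out: Moves the arm, as the interface text tells. Its arguments: {"type":"object","properties":{"motion":{"type":"array"},"hand":{"type":"number"},"grip_force":{"type":"number"}},"required":["motion"]}

```bash
mkdir -p pics; cat > h.py <<'E'
import numpy as np, cv2
from scipy.spatial.transform import Rotation as R
from plant import monitor, snapshot, workorder, finder
def pts(s, mask=None):
    z=s["range_z"]; v,u=np.nonzero((z>0)&(mask if mask is not None else True))
    d=z[v,u]; c=np.c_[(u-s["cx"])/s["fx"]*d,(v-s["cy"])/s["fy"]*d,d]
    if "rvec" in s:
        M=cv2.Rodrigues(np.array(s["rvec"],float))[0]; return (c-np.ravel(s["tvec"]))@M
    st=s["st"]; H=np.array(s["hand_eye"]); t=c@H[:3,:3].T+H[:3,3]
    return R.from_quat(st["eef_rot"]).apply(t)+st["tool_pos"]
def snap(n):
    st=monitor.get_state(); s=snapshot(n); s["st"]=st; return s
def save(s,name): cv2.imwrite("pics/"+name,cv2.cvtColor(s["frame"],cv2.COLOR_RGB2BGR))
E
python3 - <<'E'
from h import *
st=monitor.get_state(); print({k:np.round(v,3) for k,v in st.items()})
a=snap("top"); save(a,"t1.png"); b=snap("scene"); save(b,"s1.png")
cv2.imwrite("pics/ab.png",cv2.resize(np.hstack([cv2.imread("pics/t1.png"),cv2.imread("pics/s1.png")]),None,fx=.78,fy=.78))
for s,l in((a,"top"),(b,"scene")):
  for n in "frame cover tab_left tab_right latch_peg latch soap_bar toilet_brush spray_bottle detergent_jug peg_jar alu_cup scrub_block".split():
    r=finder.masks_of(s,n)
    for m in r[:2]:
      p=pts(s,m["pixels"]); 
      if len(p): print(l,n,round(m["p"],2),m["extent"],len(p),np.round(np.median(p,0),3),np.round(p.min(0),3),np.round(p.max(0),3))
E
```

```text
{'clock': np.float64(0.0), 'q': array([-1.154,  0.69 , -0.194,  1.566,  0.157,  0.903, -0.215]), 'qd': array([ 0.001,  0.001,  0.001,  0.   ,  0.001, -0.001, -0.   ]), 'joint_torque': array([-0.0000e+00, -5.2758e+01, -1.2670e+00, -1.5343e+01, -5.3000e-02,
        6.0000e-03,  0.0000e+00]), 'tool_pos': array([0.233, 0.579, 0.302]), 'eef_rot': array([ 0.19 ,  0.982, -0.001, -0.   ]), 'contact_force': array([-0.11 ,  0.028,  0.542]), 'moment': array([-0.017,  0.002,  0.023]), 'opening': np.float64(1.0)}
top frame 0.62 [211.3, 179.3, 352.4, 274.5] 9967 [ 0.518 -0.057  0.058] [ 0.344 -0.301 -0.004] [0.688 0.188 0.106]
top cover 0.75 [228.9, 197.3, 321.5, 232.0] 1457 [ 0.543 -0.054  0.049] [ 0.487 -0.211  0.004] [0.606 0.109 0.101]
top tab_left 0.75 [231.0, 198.2, 324.5, 230.6] 1509 [ 0.542 -0.057  0.05 ] [ 0.487 -0.211  0.003] [0.603 0.109 0.101]
top tab_right 0.88 [230.3, 200.1, 325.7, 228.0] 1458 [ 0.543 -0.054  0.049] [ 0.487 -0.208  0.001] [0.605 0.109 0.101]
top latch_peg 0.47 [218.5, 209.8, 226.1, 232.1] 75 [0.505 0.148 0.071] [0.472 0.139 0.063] [0.542 0.159 0.106]
top latch 0.41 [
[... 2129 characters left out ...]
.25 [234.3, 232.3, 271.5, 260.6] 573 [0.812 0.134 0.029] [ 0.751  0.054 -0.005] [0.835 0.191 0.038]
scene detergent_jug 0.73 [386.5, 199.3, 431.1, 263.0] 2036 [0.583 0.556 0.139] [ 0.294  0.475 -0.003] [0.607 0.607 0.245]
scene detergent_jug 0.5 [211.7, 157.0, 294.8, 193.2] 1121 [ 0.541 -0.054  0.052] [ 0.474 -0.228  0.003] [0.606 0.109 0.103]
scene peg_jar 0.73 [354.7, 235.0, 386.7, 273.0] 924 [0.659 0.468 0.061] [ 0.52   0.418 -0.005] [0.693 0.509 0.1  ]
scene alu_cup 0.59 [194.2, 196.9, 215.6, 228.6] 546 [ 0.801 -0.076  0.062] [ 0.688 -0.154  0.001] [ 0.835 -0.04   0.097]
scene scrub_block 0.79 [235.5, 233.1, 274.1, 261.0] 551 [0.813 0.134 0.029] [ 0.761  0.072 -0.001] [0.835 0.191 0.038]
```

```bash
python3 - <<'E'
from h import *
a=snap("top"); P=pts(a); C=a["frame"][a["range_z"]>0].astype(int)
k=(abs(P[:,2]-.06)<.005)&(P[:,0]>.3)&(P[:,0]<.75)&(P[:,1]>-.4)&(P[:,1]<.3)
m=np.zeros((500,800),np.uint8)
rc=cv2.minAreaRect((P[k][:,:2]*1000).astype(np.float32)); print("rect",rc)
reg=(P[:,0]>.3)&(P[:,0]<.75)&(P[:,1]>-.4)&(P[:,1]<.3)
hsv=cv2.cvtColor(a["frame"],cv2.COLOR_RGB2HSV)[a["range_z"]>0]
y=reg&(hsv[:,0]>20)&(hsv[:,0]<35)&(hsv[:,1]>110)&(P[:,2]>.085)
for s in (1,-1):
  q=P[y&(s*(P[:,1]+.055)>0)]; print("tab",len(q),np.round(q.mean(0),4),np.round(q.min(0),3),np.round(q.max(0),3))
r=reg&((hsv[:,0]<8)|(hsv[:,0]>172))&(hsv[:,1]>120)
q=P[r&(P[:,2]>.09)];print("peg",len(q),np.round(q.mean(0),4))
q=P[r&(P[:,2]<.08)];print("arm",len(q),np.round(q.mean(0),4),np.round(q.min(0),3),np.round(q.max(0),3))
E
```

```text
rect ((530.436767578125, -122.92947387695312), (275.29949951171875, 589.1953735351562), 11.2623291015625)
tab 19 [0.5138 0.0893 0.0942] [0.51  0.078 0.091] [0.518 0.101 0.098]
tab 22 [ 0.579  -0.1946  0.0953] [ 0.571 -0.398  0.089] [ 0.654 -0.17   0.122]
peg 28 [ 0.5668 -0.262   0.1722]
arm 38 [0.5176 0.0968 0.0669] [ 0.481 -0.399  0.036] [0.646 0.155 0.077]
```

View pics/ab.png

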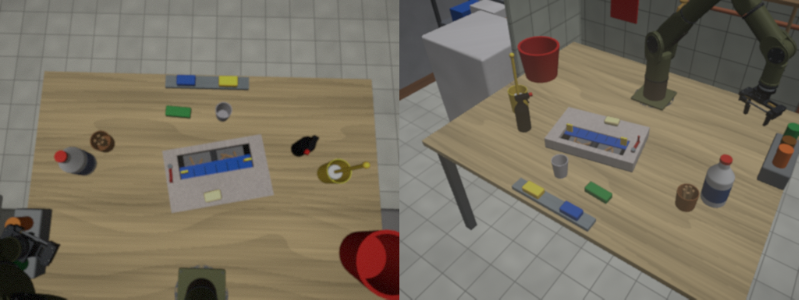

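Request:
carry_out:
  motion: [-3.7,-4.2,0,0,0,0,-3.7,-4.2,0,0,0,0,-3.7,-4.2,0,0,0,0,-3.7,-4.2,0,0,0,0,-3.7,-4.2,0,0,0,0,-3.7,-4.2,0,0,0,0,-3.7,-4.2,0,0,0,0,-3.7,-4.2,0,0,0,0]
  hand: 0

```text
clock: 2.45
tool_pos: [0.3832, 0.156, 0.303]
eef_rot: [0.19, 0.982, 0.0, 0.001]
contact_force: [0.6, 0.2, -0.1]
opening: 0.116
```

Request:
carry_out:
  motion: [-3.7,-4.2,0,0,0,0,-3.7,-4.2,0,0,0,0,0,0,0,0,0,-0.18,0,0,0,0,0,-0.18,0,0,0,0,0,-0.18,0,0,0,0,0,-0.04]

```text
clock: 3.2
tool_pos: [0.4199, 0.0519, 0.3028]
eef_rot: [-0.098, 0.995, 0.0, 0.0]
contact_force: [0.2, 0.3, -0.1]
opening: 0.005
```

```bash
cat > loc.py <<'E'
from h import *
def measure(s,tag):
    P=pts(s); ok=s["range_z"]>0; hsv=cv2.cvtColor(s["frame"],cv2.COLOR_RGB2HSV)[ok]
    reg=(P[:,0]>.3)&(P[:,0]<.75)&(P[:,1]>-.345)&(P[:,1]<.25)
    k=reg&(abs(P[:,2]-.06)<.004)&(hsv[:,1]<70)
    print(tag,"rect",k.sum(),cv2.minAreaRect((P[k][:,:2]*1000).astype(np.float32)))
    y=reg&(hsv[:,0]>20)&(hsv[:,0]<35)&(hsv[:,1]>110)&(P[:,2]>.07)&(P[:,2]<.1)
    for g in(1,-1):
        q=P[y&(g*(P[:,1]+.055)>0)]
        if len(q): print("tab",g,len(q),cv2.minAreaRect((q[q[:,2]>.09][:,:2]*1000).astype(np.float32)),np.round(np.median(q,0),4))
    r=reg&((hsv[:,0]<8)|(hsv[:,0]>172))&(hsv[:,1]>120)
    q=P[r&(P[:,2]>.095)&(P[:,2]<.11)&(P[:,1]>0)];print("peg",len(q),np.round(q.mean(0),4) if len(q) else "")
E
python3 - <<'E'
from loc import *
st=monitor.get_state(); print(st["clock"],np.round(st["tool_pos"],4),np.round(R.from_quat(st["eef_rot"]).as_matrix(),3),st["opening"],np.round(st["contact_force"],2),np.round(st["q"],2))
s=snap("wrist"); save(s,"w1.png"); measure(s,"wrist"); measure(snap("top"),"top"); measure(snap("scene"),"scene")
E
```

```text
3.2 [0.4199 0.0519 0.3028] [[-0.981 -0.196  0.   ]
 [-0.196  0.981  0.   ]
 [-0.     0.    -1.   ]] 0.004994237526162756 [ 0.21  0.26 -0.12] [ 0.08  0.46 -0.45  2.13  0.34  0.61  1.16]
wrist rect 46802 ((493.17681884765625, -32.91477966308594), (238.5767059326172, 396.7832336425781), 11.471802711486816)
tab -1 369 ((571.8524169921875, -173.61300659179688), (9.082794189453125, 7.308878421783447), 14.324265480041504) [ 0.5697 -0.173   0.0827]
peg 150 [0.4723 0.1426 0.1011]
top rect 4305 ((517.0440673828125, -55.153167724609375), (275.3431091308594, 450.1941833496094), 11.28024959564209)
tab 1 7 ((512.00634765625, 96.2249755859375), (3.5088911056518555, 10.132489204406738), 1.9799556732177734) [0.5106 0.0976 0.0948]
tab -1 21 ((575.1477661132812, -186.29714965820312), (7.281558990478516, 27.15800666809082), 2.4697422981262207) [ 0.5753 -0.1858  0.0921]
peg 4 [0.4769 0.1438 0.1029]
scene rect 2961 ((518.558349609375, -57.91058349609375), (287.9272766113281, 452.0145263671875), 11.113219261169434)
tab 1 36 ((520.9147338867188, 87.22215270996094), (8.346744537353516, 24.730377197265625), 14.378460884094238) [0.5193 0.0888 0.0851]
tab -1 31 ((579.1744995117188, -185.14596557617188), (7.750916481018066, 19.1451358795166), 35.59320831298828) [ 0.5786 -0.1838  0.0818]
peg 0
```

View pics/w1.png

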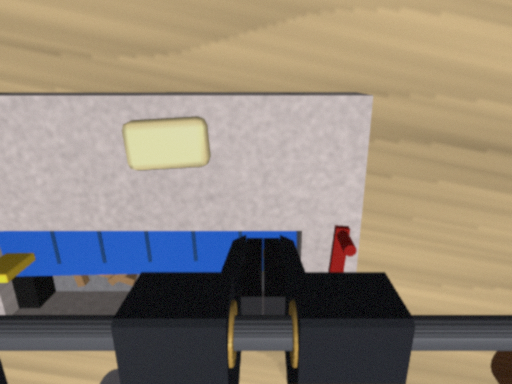

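Request:
carry_out:
  motion: [-3.8,0.8,0,0,0,0,-3.8,0.8,0,0,0,0,0,0,5.8,0,0,0,0,0,5.8,0,0,0,0,0,5.6,0,0,0,-0.5,0,0,0,0,0]

```text
clock: 4.1
tool_pos: [0.4953, 0.0835, 0.1279]
eef_rot: [-0.098, 0.995, -0.001, -0.002]
contact_force: [-0.1, -0.6, 0.0]
opening: 0.005
```

Request:
carry_out:
  motion: [-0.3,0,0,0,0,0,-0.2,0,0,0,0,0]

```text
clock: 4.35
tool_pos: [0.5003, 0.0845, 0.1311]
eef_rot: [-0.098, 0.995, -0.0, -0.001]
contact_force: [-4.0, 0.6, -2.3]
opening: 0.007
```

```bash
cat > fr.py <<'E'
from loc import *
def f():
    st=monitor.get_state(); a=.197; ex=np.array([np.cos(a),np.sin(a)]); ey=np.array([-ex[1],ex[0]]); d=np.array(st["tool_pos"])[:2]-[.5145,-.0557]
    F=np.array(st["contact_force"])
    print("t",round(float(st["clock"]),2),"frame x,y mm",np.round([d@ex*1000,d@ey*1000],1),"z",round(st["tool_pos"][2]*1000,1),"Fx,Fy,Fz",np.round([F[:2]@ex,F[:2]@ey,F[2]],1))
f()
E
python3 fr.py
```

```text
t 4.35 frame x,y mm [ 13.5 140.2] z 131.1 Fx,Fy,Fz [-3.8  1.4 -2.3]
```

Request:
carry_out:
  motion: [-0.2,0,0,0,0,0,-0.2,0,0,0,0,0,-0.2,0,0,0,0,0]

```text
clock: 4.72
tool_pos: [0.5066, 0.0851, 0.1309]
eef_rot: [-0.098, 0.995, -0.0, -0.0]
contact_force: [-2.9, -2.0, -1.0]
opening: 0.002
```

Request:
carry_out:
  motion: [-0.2,0,0,0,0,0,-0.2,0,0,0,0,0]

```text
clock: 4.97
tool_pos: [0.5108, 0.0855, 0.1308]
eef_rot: [-0.098, 0.995, -0.001, -0.0]
contact_force: [-4.1, -3.7, 1.3]
opening: 0.004
```

```bash
python3 fr.py
```

```text
t 4.97 frame x,y mm [ 24.  139.2] z 130.8 Fx,Fy,Fz [-4.8 -2.8  1.3]
```

Request:
carry_out:
  motion: [-0.15,0,0,0,0,0,-0.15,0,0,0,0,0]

```text
clock: 5.22
tool_pos: [0.5138, 0.086, 0.1307]
eef_rot: [-0.098, 0.995, -0.001, -0.0]
contact_force: [-3.7, -3.8, 0.3]
opening: 0.002
```

Request:
carry_out:
  motion: [1.5,0,0,0,0,0,0,-6,0,0,0,0,0,-6,0,0,0,0,0,-6,0,0,0,0,0,-6,0,0,0,0,0,-4,0,0,0,0,-0.3,0,0,0,0,0,-0.2,0,0,0,0,0]

```text
clock: 6.22
tool_pos: [0.5605, -0.1881, 0.1311]
eef_rot: [-0.099, 0.995, 0.001, 0.002]
contact_force: [0.4, 0.9, -0.2]
opening: 0.007
```

```bash
python3 fr.py
```

```text
t 6.22 frame x,y mm [  19.2 -138.8] z 131.1 Fx,Fy,Fz [ 0.6  0.8 -0.2]
```

Request:
carry_out:
  motion: [-0.2,0,0,0,0,0,-0.2,0,0,0,0,0]

```text
clock: 6.48
tool_pos: [0.5617, -0.1872, 0.1307]
eef_rot: [-0.099, 0.995, 0.0, -0.001]
contact_force: [-3.8, 0.6, 3.5]
opening: 0.004
```

Request:
carry_out:
  motion: [-0.2,0,0,0,0,0,-0.2,0,0,0,0,0]

```text
clock: 6.72
tool_pos: [0.5662, -0.1867, 0.1305]
eef_rot: [-0.099, 0.995, 0.001, -0.001]
contact_force: [-3.7, 3.1, 1.8]
opening: 0.004
```

Request:
carry_out:
  motion: [-0.2,0,0,0,0,0,-0.2,0,0,0,0,0]

```text
clock: 6.98
tool_pos: [0.5704, -0.1868, 0.1304]
eef_rot: [-0.099, 0.995, 0.0, -0.0]
contact_force: [-4.1, 2.5, -0.4]
opening: 0.005
```

```bash
python3 fr.py
```

```text
t 6.97 frame x,y mm [  29.2 -139.5] z 130.4 Fx,Fy,Fz [-3.5  3.2 -0.4]
```

Request:
carry_out:
  motion: [-0.15,0,0,0,0,0,-0.15,0,0,0,0,0]

```text
clock: 7.22
tool_pos: [0.5733, -0.1863, 0.1305]
eef_rot: [-0.099, 0.995, 0.0, -0.0]
contact_force: [-5.7, 2.2, -0.0]
opening: 0.007
```

Request:
carry_out:
  motion: [1.2,0,0,0,0,0,0,6,0,0,0,0,0,6,0,0,0,0,0,6,0,0,0,0,0,6,0,0,0,0,0,4,0,0,0,0,-0.5,0,0,0,0,0,-0.2,0,0,0,0,0]

```text
clock: 8.22
tool_pos: [0.5152, 0.086, 0.1311]
eef_rot: [-0.098, 0.995, -0.0, 0.001]
contact_force: [0.4, -1.2, 0.8]
opening: 0.004
```

Request:
carry_out:
  motion: [-0.2,0,0,0,0,0,-0.2,0,0,0,0,0,-0.2,0,0,0,0,0]

```text
clock: 8.6
tool_pos: [0.519, 0.0862, 0.1305]
eef_rot: [-0.097, 0.995, -0.001, -0.001]
contact_force: [-2.5, -2.6, 0.1]
opening: -0.0
```

```bash
python3 fr.py
```

```text
t 8.6 frame x,y mm [ 32.2 138.3] z 130.5 Fx,Fy,Fz [-3.  -2.1  0.1]
```

Request:
carry_out:
  motion: [-0.2,0,0,0,0,0,-0.2,0,0,0,0,0]

```text
clock: 8.85
tool_pos: [0.5231, 0.088, 0.1304]
eef_rot: [-0.098, 0.995, -0.001, -0.001]
contact_force: [-3.3, -4.1, 0.1]
opening: 0.006
```

Request:
carry_out:
  motion: [-0.2,0,0,0,0,0,-0.1,0,0,0,0,0]

```text
clock: 9.1
tool_pos: [0.5262, 0.0889, 0.1304]
eef_rot: [-0.098, 0.995, -0.001, -0.001]
contact_force: [-4.3, -4.0, -0.2]
opening: 0.008
```

```bash
python3 fr.py
```

```text
t 9.1 frame x,y mm [ 39.8 139.5] z 130.4 Fx,Fy,Fz [-5.  -3.1 -0.2]
```

Request:
carry_out:
  motion: [1.5,0,0,0,0,0,0,-6,0,0,0,0,0,-6,0,0,0,0,0,-6,0,0,0,0,0,-6,0,0,0,0,-0.1,-4,0,0,0,0,-0.4,0,0,0,0,0,-0.2,0,0,0,0,0]

```text
clock: 10.1
tool_pos: [0.5747, -0.1852, 0.131]
eef_rot: [-0.099, 0.995, 0.001, 0.001]
contact_force: [-0.8, -1.8, -0.4]
opening: 0.002
```

Request:
carry_out:
  motion: [-0.2,0,0,0,0,0,-0.2,0,0,0,0,0,-0.2,0,0,0,0,0,-0.2,0,0,0,0,0]

```text
clock: 10.6
tool_pos: [0.581, -0.1835, 0.1305]
eef_rot: [-0.099, 0.995, 0.001, -0.001]
contact_force: [-4.4, 1.8, 0.7]
opening: 0.0
```

```bash
python3 fr.py
```

```text
t 10.6 frame x,y mm [  40.2 -138.3] z 130.5 Fx,Fy,Fz [-3.9  2.6  0.7]
```

Level again (40/40). Take the right end on by about 7 mm.

Request:
carry_out:
  motion: [-0.2,0,0,0,0,0,-0.2,0,0,0,0,0]

```text
clock: 10.85
tool_pos: [0.5849, -0.1835, 0.1303]
eef_rot: [-0.099, 0.995, 0.0, -0.001]
contact_force: [-4.4, 1.9, -0.1]
opening: 0.002
```

Request:
carry_out:
  motion: [-0.2,0,0,0,0,0,-0.1,0,0,0,0,0]

```text
clock: 11.1
tool_pos: [0.5879, -0.183, 0.1304]
eef_rot: [-0.099, 0.995, 0.0, -0.0]
contact_force: [-4.8, 2.0, 0.0]
opening: 0.007
```

```bash
python3 fr.py
```

```text
t 11.1 frame x,y mm [  47.1 -139.2] z 130.4 Fx,Fy,Fz [-4.3  2.9  0. ]
```

Request:
carry_out:
  motion: [1.4,0,0,0,0,0,0,6,0,0,0,0,0,6,0,0,0,0,0,6,0,0,0,0,0,6,0,0,0,0,0,4,0,0,0,0,-0.4,0,0,0,0,0,-0.2,0,0,0,0,0]

```text
clock: 12.1
tool_pos: [0.5274, 0.0889, 0.131]
eef_rot: [-0.098, 0.995, -0.0, 0.002]
contact_force: [0.3, 0.1, 0.6]
opening: 0.009
```

Request:
carry_out:
  motion: [-0.2,0,0,0,0,0,-0.2,0,0,0,0,0,-0.2,0,0,0,0,0,-0.2,0,0,0,0,0]

```text
clock: 12.6
tool_pos: [0.5329, 0.0894, 0.1304]
eef_rot: [-0.098, 0.995, -0.001, -0.001]
contact_force: [-2.6, -3.7, 1.5]
opening: 0.002
```

Request:
carry_out:
  motion: [-0.2,0,0,0,0,0,-0.2,0,0,0,0,0]

```text
clock: 12.85
tool_pos: [0.537, 0.0912, 0.1305]
eef_rot: [-0.098, 0.995, -0.0, -0.001]
contact_force: [-3.4, -2.6, -0.0]
opening: 0.007
```

```bash
python3 fr.py
```

```text
t 12.85 frame x,y mm [ 50.8 139.7] z 130.5 Fx,Fy,Fz [-3.8 -1.9 -0. ]
```

Left 50.8 against right 47.1; a little further, then switch.

Request:
carry_out:
  motion: [-0.2,0,0,0,0,0,-0.1,0,0,0,0,0]

```text
clock: 13.1
tool_pos: [0.5401, 0.092, 0.1305]
eef_rot: [-0.098, 0.995, -0.0, -0.0]
contact_force: [-4.1, -3.9, -1.0]
opening: 0.005
```

Request:
carry_out:
  motion: [1.4,0,0,0,0,0,0,-6,0,0,0,0,0,-6,0,0,0,0,0,-6,0,0,0,0,0,-6,0,0,0,0,0,-4,0,0,0,0,-0.4,0,0,0,0,0,-0.2,0,0,0,0,0]

```text
clock: 14.1
tool_pos: [0.589, -0.1817, 0.1312]
eef_rot: [-0.099, 0.995, 0.001, 0.002]
contact_force: [-2.2, -1.8, 1.3]
opening: 0.002
```

Request:
carry_out:
  motion: [-0.2,0,0,0,0,0,-0.2,0,0,0,0,0,-0.2,0,0,0,0,0,-0.2,0,0,0,0,0]

```text
clock: 14.6
tool_pos: [0.5945, -0.1811, 0.1304]
eef_rot: [-0.099, 0.995, 0.001, -0.001]
contact_force: [-4.1, 2.5, 0.2]
opening: 0.004
```

Request:
carry_out:
  motion: [-0.2,0,0,0,0,0,-0.2,0,0,0,0,0]

```text
clock: 14.85
tool_pos: [0.5986, -0.1811, 0.1303]
eef_rot: [-0.099, 0.995, 0.0, -0.001]
contact_force: [-4.4, 2.1, 0.3]
opening: 0.006
```

```bash
python3 fr.py
```

```text
t 14.85 frame x,y mm [  58.  -139.4] z 130.3 Fx,Fy,Fz [-3.9  2.9  0.3]
```

Request:
carry_out:
  motion: [-0.2,0,0,0,0,0,-0.1,0,0,0,0,0]

```text
clock: 15.1
tool_pos: [0.6017, -0.1805, 0.1304]
eef_rot: [-0.099, 0.995, 0.0, -0.0]
contact_force: [-4.2, 1.7, 0.4]
opening: 0.01
```

Request:
carry_out:
  motion: [1.3,0,0,0,0,0,0,6,0,0,0,0,0,6,0,0,0,0,0,6,0,0,0,0,0,6,0,0,0,0,0,4,0,0,0,0,-0.4,0,0,0,0,0,-0.2,0,0,0,0,0]

```text
clock: 16.1
tool_pos: [0.5415, 0.0911, 0.1311]
eef_rot: [-0.098, 0.995, -0.001, 0.001]
contact_force: [0.2, -0.1, 0.0]
opening: 0.005
```

Request:
carry_out:
  motion: [-0.2,0,0,0,0,0,-0.2,0,0,0,0,0,-0.2,0,0,0,0,0,-0.2,0,0,0,0,0]

```text
clock: 16.6
tool_pos: [0.5477, 0.0924, 0.1304]
eef_rot: [-0.098, 0.995, -0.001, -0.001]
contact_force: [-3.0, -2.8, 0.4]
opening: 0.01
```

Request:
carry_out:
  motion: [-0.2,0,0,0,0,0,-0.1,0,0,0,0,0]

```text
clock: 16.85
tool_pos: [0.5508, 0.0941, 0.1304]
eef_rot: [-0.098, 0.995, -0.0, -0.0]
contact_force: [-3.1, -3.1, 0.6]
opening: 0.005
```

```bash
python3 fr.py
```

```text
t 16.85 frame x,y mm [ 64.9 139.8] z 130.4 Fx,Fy,Fz [-3.6 -2.4  0.6]
```

Request:
carry_out:
  motion: [1.3,0,0,0,0,0,0,-6,0,0,0,0,0,-6,0,0,0,0,0,-6,0,0,0,0,0,-6,0,0,0,0,0,-4,0,0,0,0,-0.4,0,0,0,0,0,-0.2,0,0,0,0,0]

```text
clock: 17.85
tool_pos: [0.6007, -0.1792, 0.1312]
eef_rot: [-0.099, 0.995, 0.001, 0.002]
contact_force: [-0.0, 0.9, 1.6]
opening: 0.006
```

Request:
carry_out:
  motion: [-0.2,0,0,0,0,0,-0.2,0,0,0,0,0,-0.1,0,0,0,0,0,-0.1,0,0,0,0,0]

```text
clock: 18.35
tool_pos: [0.6037, -0.1795, 0.1303]
eef_rot: [-0.099, 0.995, 0.0, -0.001]
contact_force: [-4.0, 2.7, 0.4]
opening: 0.005
```

```bash
python3 fr.py
```

```text
t 18.35 frame x,y mm [  63.3 -138.8] z 130.3 Fx,Fy,Fz [-3.4  3.4  0.4]
```

Request:
carry_out:
  motion: [-0.2,0,0,0,0,0,-0.2,0,0,0,0,0]

```text
clock: 18.6
tool_pos: [0.6083, -0.1793, 0.1303]
eef_rot: [-0.099, 0.995, 0.0, -0.001]
contact_force: [-4.3, 2.9, -0.1]
opening: 0.003
```

Request:
carry_out:
  motion: [-0.1,0,0,0,0,0,-0.1,0,0,0,0,0]

```text
clock: 18.85
tool_pos: [0.61, -0.1788, 0.1304]
eef_rot: [-0.099, 0.995, 0.0, -0.001]
contact_force: [-6.5, 1.6, 1.0]
opening: 0.003
```

```bash
python3 fr.py
```

```text
t 18.85 frame x,y mm [  69.6 -139.4] z 130.4 Fx,Fy,Fz [-6.   2.9  1. ]
```

Request:
carry_out:
  motion: [1.2,0,0,0,0,0,0,6,0,0,0,0,0,6,0,0,0,0,0,6,0,0,0,0,0,6,0,0,0,0,0,4,0,0,0,0,-0.3,0,0,0,0,0,-0.2,0,0,0,0,0]

```text
clock: 19.85
tool_pos: [0.5503, 0.093, 0.1311]
eef_rot: [-0.098, 0.995, -0.0, 0.001]
contact_force: [0.4, -1.6, 0.1]
opening: 0.003
```

Request:
carry_out:
  motion: [-0.2,0,0,0,0,0,-0.15,0,0,0,0,0,-0.1,0,0,0,0,0]

```text
clock: 20.23
tool_pos: [0.5526, 0.093, 0.1304]
eef_rot: [-0.098, 0.995, -0.001, -0.001]
contact_force: [-3.4, -3.7, 0.3]
opening: 0.004
```

```bash
python3 fr.py
```

```text
t 20.23 frame x,y mm [ 66.5 138.4] z 130.4 Fx,Fy,Fz [-4.1 -3.   0.3]
```

Request:
carry_out:
  motion: [-0.15,0,0,0,0,0,-0.15,0,0,0,0,0]

```text
clock: 20.48
tool_pos: [0.5555, 0.0946, 0.1303]
eef_rot: [-0.098, 0.995, -0.001, -0.001]
contact_force: [-6.3, -4.9, 2.2]
opening: 0.002
```

Request:
carry_out:
  motion: [-0.1,0,0,0,0,0,-0.1,0,0,0,0,0]

```text
clock: 20.72
tool_pos: [0.5557, 0.0946, 0.1303]
eef_rot: [-0.098, 0.995, -0.001, -0.003]
contact_force: [-9.2, -4.5, 6.4]
opening: 0.003
```

```bash
python3 fr.py
```

```text
t 20.73 frame x,y mm [ 69.8 139.4] z 130.3 Fx,Fy,Fz [-9.9 -2.6  6.4]
```

Request:
carry_out:
  motion: [1.2,0,0,0,0,0,0,-6,0,0,0,0,0,-6,0,0,0,0,0,-6,0,0,0,0,0,-6,0,0,0,0,0,-4,0,0,0,0,-0.4,0,0,0,0,0,-0.3,0,0,0,0,0]

```text
clock: 21.72
tool_pos: [0.6094, -0.1775, 0.131]
eef_rot: [-0.099, 0.995, 0.001, 0.001]
contact_force: [0.9, 0.4, 0.2]
opening: 0.004
```

Request:
carry_out:
  motion: [-0.15,0,0,0,0,0,-0.15,0,0,0,0,0,-0.1,0,0,0,0,0]

```text
clock: 22.1
tool_pos: [0.6101, -0.1771, 0.1304]
eef_rot: [-0.099, 0.995, 0.001, -0.003]
contact_force: [-8.4, 1.1, 5.7]
opening: 0.003
```

```bash
python3 fr.py
```

```text
t 22.1 frame x,y mm [  70.  -137.8] z 130.4 Fx,Fy,Fz [-8.   2.8  5.7]
```

Request:
carry_out:
  motion: [-0.1,0,0,0,0,0,-0.1,0,0,0,0,0]

```text
clock: 22.35
tool_pos: [0.6103, -0.1771, 0.1303]
eef_rot: [-0.099, 0.995, 0.0, -0.005]
contact_force: [-11.7, 0.4, 9.9]
opening: 0.003
```

```bash
python3 fr.py; python3 - <<'E'
from loc import *
measure(snap("top"),"top")
E
```

```text
t 22.35 frame x,y mm [  70.2 -137.8] z 130.3 Fx,Fy,Fz [-11.4   2.7   9.9]
top rect 5304 ((516.038818359375, -51.44427490234375), (275.1075744628906, 442.9476013183594), 11.262412071228027)
tab 1 20 ((569.3281860351562, 98.64166259765625), (8.190008163452148, 24.19940757751465), 11.013422966003418) [0.5677 0.1001 0.0936]
peg 7 [0.4753 0.143  0.1031]
```

Request:
carry_out:
  motion: [-0.05,0,0,0,0,0,0,0,0,0,0,0,0,0,0,0,0,0,0,0,0,0,0,0,0,0,0,0,0,0]

```text
clock: 23.02
tool_pos: [0.6104, -0.1771, 0.1304]
eef_rot: [-0.099, 0.995, 0.0, -0.005]
contact_force: [-12.4, 0.6, 9.0]
opening: 0.006
```

Request:
carry_out:
  motion: [1.0,0,0,0,0,0,0,6,0,0,0,0,0,6,0,0,0,0,0,6,0,0,0,0,0,6,0,0,0,0,0,4,0,0,0,0,0,0,0,0,0,0,-0.3,0,0,0,0,0]

```text
clock: 24.02
tool_pos: [0.5533, 0.0943, 0.1307]
eef_rot: [-0.098, 0.995, -0.0, 0.0]
contact_force: [0.5, -0.7, -0.4]
opening: 0.007
```

```bash
python3 fr.py
```

```text
t 24.02 frame x,y mm [ 67.4 139.5] z 130.7 Fx,Fy,Fz [ 0.4 -0.8 -0.4]
```

Request:
carry_out:
  motion: [-0.2,0,0,0,0,0,-0.15,0,0,0,0,0,-0.1,0,0,0,0,0,-0.1,0,0,0,0,0]

```text
clock: 24.52
tool_pos: [0.5559, 0.0937, 0.1304]
eef_rot: [-0.098, 0.995, -0.002, -0.003]
contact_force: [-9.5, -2.7, 7.5]
opening: 0.005
```

```bash
python3 fr.py
```

```text
t 24.52 frame x,y mm [ 69.8 138.4] z 130.4 Fx,Fy,Fz [-9.9 -0.7  7.5]
```

Request:
carry_out:
  motion: [-0.1,0,0,0,0,0,-0.05,0,0,0,0,0,0,0,0,0,0,0,0,0,0,0,0,0,0,0,0,0,0,0]

```text
clock: 25.15
tool_pos: [0.556, 0.0938, 0.1303]
eef_rot: [-0.098, 0.995, -0.002, -0.004]
contact_force: [-10.2, -3.9, 8.1]
opening: 0.005
```

Request:
carry_out:
  motion: [3.0,0,0,0,0,0,3.0,0,-2,0,0,0,0,0,0,0,0,0]

```text
clock: 25.52
tool_pos: [0.5002, 0.0839, 0.1516]
eef_rot: [-0.098, 0.995, -0.0, 0.0]
contact_force: [1.7, -0.2, -0.9]
opening: 0.003
```

```bash
python3 fr.py; python3 - <<'E'
from loc import *
s=snap("top"); measure(s,"top"); measure(snap("scene"),"scene")
w=snap("wrist"); save(w,"w2.png"); measure(w,"wrist")
E
```

```text
t 25.52 frame x,y mm [ 13.3 139.7] z 151.6 Fx,Fy,Fz [ 1.7 -0.6 -0.9]
top rect 3545 ((516.9318237304688, -55.04066467285156), (275.3586120605469, 450.2611083984375), 11.275306701660156)
tab -1 26 ((623.9757690429688, -175.5807342529297), (8.723426818847656, 28.65848731994629), 13.272024154663086) [ 0.6228 -0.1759  0.0948]
peg 0 
scene rect 2642 ((518.3165283203125, -57.58830261230469), (286.4693298339844, 453.8891906738281), 10.824847221374512)
tab 1 34 ((572.8814086914062, 99.36321258544922), (18.066436767578125, 9.448534965515137), 73.87467193603516) [0.5739 0.0991 0.0859]
tab -1 33 ((627.8173217773438, -175.7432403564453), (6.394170761108398, 21.38688087463379), 13.280881881713867) [ 0.6296 -0.1748  0.0836]
peg 0 
wrist rect 89156 ((507.9220275878906, 44.102439880371094), (222.80267333984375, 252.19686889648438), 11.374566078186035)
tab 1 1506 ((532.2710571289062, 89.82976531982422), (80.4212875366211, 24.35154151916504), 12.352046966552734) [0.5653 0.0972 0.09  ]
peg 759 [0.4725 0.1424 0.1011]
```

View pics/w2.png

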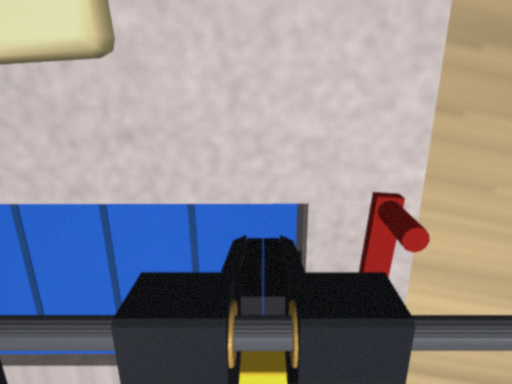

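Request:
carry_out:
  motion: [0,0,-4,0,0,0,0.6,5.3,0,0,0,0,0.7,5.3,0,0,0,0,0,0,0,0,0,0,0,0,2.7,0,0,0,0,0,2.7,0,0,0,0,0,0,0,0,0]

```text
clock: 26.55
tool_pos: [0.4676, 0.1851, 0.135]
eef_rot: [-0.098, 0.995, -0.001, -0.001]
contact_force: [0.2, 1.1, 1.0]
opening: 0.005
```

```bash
python3 fr.py
```

```text
t 26.55 frame x,y mm [  1.1 245.3] z 135.0 Fx,Fy,Fz [0.4 1.  1. ]
```

Request:
carry_out:
  motion: [0,-1.5,-0.4,0,0,0,0,-1.0,0,0,0,0,0,-1.0,0,0,0,0,-0.4,-1.2,0,0,0,0,-0.6,-1.1,0,0,0,0,-0.8,-1.0,0,0,0,0,-1.0,-0.8,0,0,0,0]

```text
clock: 27.42
tool_pos: [0.5105, 0.1162, 0.1406]
eef_rot: [-0.098, 0.995, -0.0, -0.0]
contact_force: [-1.1, 2.1, -0.0]
opening: 0.007
```

```bash
python3 fr.py; python3 - <<'E'
from loc import *
measure(snap("top"),"top")
w=snap("wrist"); save(w,"w3.png"); measure(w,"wrist")
E
```

```text
t 27.43 frame x,y mm [ 29.7 169.3] z 140.6 Fx,Fy,Fz [-0.7  2.3 -0. ]
top rect 3695 ((522.31494140625, -82.91070556640625), (274.7969970703125, 393.9063720703125), 11.18571662902832)
tab -1 26 ((623.7310791015625, -175.9156036376953), (8.98033332824707, 28.932857513427734), 13.81385326385498) [ 0.6232 -0.1759  0.0939]
peg 0 
wrist rect 83445 ((515.11865234375, 64.17984771728516), (209.83262634277344, 214.39492797851562), 11.283048629760742)
tab 1 6 ((502.77630615234375, 116.1242904663086), (0.0, 0.0), 0.0) [0.5031 0.1125 0.0856]
peg 414 [0.5068 0.0956 0.0999]
```

View pics/w3.png

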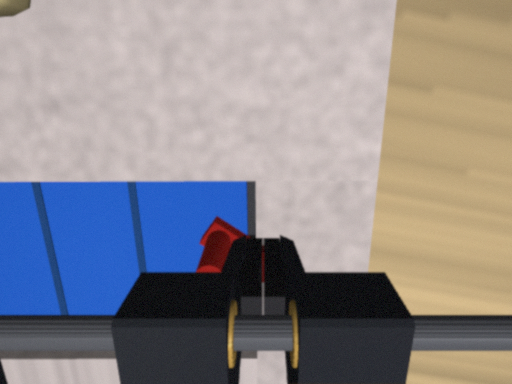

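Request:
carry_out:
  motion: [0,1.5,0,0,0,0,3.5,0,0,0,0,0,0,-2.2,0,0,0,0,0,-2.1,0,0,0,0,-1.0,0,0,0,0,0,-1.2,0,0,0,0,0,-1.0,0,0,0,0,0,-1.0,0,0,0,0,0]

```text
clock: 28.52
tool_pos: [0.5209, 0.0895, 0.1401]
eef_rot: [-0.098, 0.995, -0.002, -0.003]
contact_force: [-4.4, -8.2, 0.8]
opening: 0.003
```

Request:
carry_out:
  motion: [-0.6,0,0,0,0,0,-0.5,0,0,0,0,0,-0.2,0,0,0,0,0]

```text
clock: 28.9
tool_pos: [0.5346, 0.0907, 0.1401]
eef_rot: [-0.097, 0.995, -0.003, -0.002]
contact_force: [-1.0, -7.2, 0.5]
opening: 0.004
```

```bash
python3 fr.py
```

```text
t 28.9 frame x,y mm [ 48.4 139.6] z 140.1 Fx,Fy,Fz [-2.4 -6.9  0.5]
```

```bash
python3 - <<'E'
from loc import *
w=snap("wrist"); measure(w,"wrist"); a=snap("top"); s=snap("scene")
P=np.array([.55,.11,.08])
def crop(s,n=45):
    c=cv2.Rodrigues(np.array(s["rvec"],float))[0]@P+np.ravel(s["tvec"]); u=int(c[0]/c[2]*s["fx"]+s["cx"]); v=int(c[1]/c[2]*s["fy"]+s["cy"])
    return cv2.resize(s["frame"][v-n//2:v+n//2+1,u-n//2:u+n//2+1],(384,384),interpolation=cv2.INTER_CUBIC)
im=np.hstack([cv2.resize(w["frame"],(512,384)),crop(a),crop(s)])
cv2.imwrite("pics/c4.png",cv2.cvtColor(cv2.resize(im,None,fx=.62,fy=.62),cv2.COLOR_RGB2BGR))
E
```

```text
wrist rect 85548 ((531.3206787109375, 53.67964172363281), (204.8169708251953, 242.24070739746094), 11.117159843444824)
tab 1 135 ((550.6337280273438, 91.57818603515625), (49.73980712890625, 19.634708404541016), 16.251541137695312) [0.572  0.0975 0.0942]
peg 34 [0.5291 0.0937 0.0988]
```

View pics/c4.png

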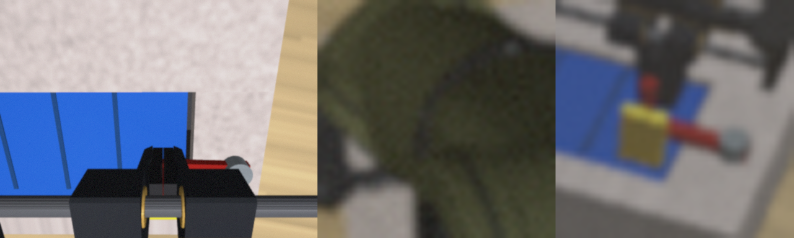

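Request:
carry_out:
  motion: [-0.1,-0.2,0,0,0,0,-0.15,-0.1,0,0,0,0,0,0,0,0,0,0]

```text
clock: 29.42
tool_pos: [0.5366, 0.0907, 0.1402]
eef_rot: [-0.099, 0.995, -0.001, -0.002]
contact_force: [-4.8, -4.1, -0.2]
opening: 0.0
```

```bash
python3 fr.py
```

```text
t 29.43 frame x,y mm [ 50.3 139.2] z 140.2 Fx,Fy,Fz [-5.6 -3.1 -0.2]
```

Request:
carry_out:
  motion: [-0.1,0,0,0,0,0,0,0,0,0,0,0]

```text
clock: 29.68
tool_pos: [0.5367, 0.0907, 0.1401]
eef_rot: [-0.099, 0.995, -0.001, -0.003]
contact_force: [-5.4, -4.2, 1.0]
opening: 0.005
```

Request:
carry_out:
  motion: [2.0,0,0,0,0,0,4.0,0,-1,0,0,0,3.0,0,-5,0,0,0,0,0,-5,0,0,0,0,3,-4,0,0,0,0,5,0,0,0,0,0,5,0,0,0,0,0,0,0,0,0,0]

```text
clock: 30.68
tool_pos: [0.4244, 0.2081, 0.292]
eef_rot: [-0.104, 0.995, 0.004, 0.002]
contact_force: [-0.5, -0.8, 0.7]
opening: 0.002
```

```bash
python3 fr.py; python3 - <<'E'
from loc import *
w=snap("wrist"); measure(w,"wrist"); a=snap("top"); measure(a,"top"); s=snap("scene"); measure(s,"scene")
for n in "soap_bar toilet_brush spray_bottle detergent_jug peg_jar alu_cup scrub_block".split():
  for q,l in((a,"top"),(s,"scene")):
    for m in finder.masks_of(q,n)[:1]:
      p=pts(q,m["pixels"]); print(l,n,round(m["p"],2),np.round(np.median(p,0),3))
P=np.array([.53,0,.08])
c=cv2.Rodrigues(np.array(a["rvec"],float))[0]@P+np.ravel(a["tvec"]); u=int(c[0]/c[2]*a["fx"]+a["cx"]); v=int(c[1]/c[2]*a["fy"]+a["cy"])
im=np.hstack([cv2.resize(w["frame"],(400,300)),cv2.resize(a["frame"][v-48:v+48,u-64:u+64],(400,300),interpolation=cv2.INTER_CUBIC)])
cv2.imwrite("pics/c5.png",cv2.cvtColor(im,cv2.COLOR_RGB2BGR))
E
```

```text
t 30.68 frame x,y mm [-36.7 276.3] z 292.0 Fx,Fy,Fz [-0.6 -0.7  0.7]
wrist rect 34923 ((491.34539794921875, 51.86626434326172), (268.574462890625, 229.2948760986328), 11.312948226928711)
tab 1 506 ((569.2859497070312, 95.5945816040039), (10.283806800842285, 27.188047409057617), 12.579097747802734) [0.5655 0.097  0.0908]
peg 156 [0.549  0.09   0.1007]
top rect 5919 ((516.8756103515625, -55.13871765136719), (275.2372131347656, 450.3423156738281), 11.317031860351562)
tab 1 22 ((568.9730834960938, 98.26615142822266), (7.832787990570068, 23.845251083374023), 11.777030944824219) [0.568  0.0987 0.0934]
tab -1 25 ((623.9688110351562, -176.12686157226562), (7.959280490875244, 29.89052963256836), 13.440340995788574) [ 0.6231 -0.1757  0.094 ]
peg 6 [0.5509 0.09   0.0995]
scene rect 3047 ((517.5599975585938, -58.11787414550781), (285.1416931152344, 453.3277893066406), 11.625368118286133)
tab 1 37 ((572.682861328125, 97.48737335205078), (24.761125564575195, 13.709121704101562), 80.19808959960938) [0.5726 0.0968 0.0887]
tab -1 34 ((628.8540649414062, -175.830810546875), (6.806398868560791, 20.88102149963379), 18.485363006591797) [ 0.6288 -0.1752  0.0843]
peg 0 
top soap_bar 0.54 [ 0.415 -0.038  0.083]
scene soap_bar 0.52 [ 0.429 -0.035  0.082]
top toilet_brush 0.88 [ 0.527 -0.554  0.094]
scene toilet_brush 0.87 [ 0.534 -0.563  0.118]
scene spray_bottle 0.65 [ 0.655 -0.415  0.116]
top detergent_jug 0.62 [0.538 0.529 0.16 ]
scene detergent_jug 0.87 [0.582 0.556 0.133]
scene peg_jar 0.81 [0.66  0.467 0.061]
scene alu_cup 0.97 [ 0.802 -0.076  0.06 ]
top scrub_block 0.87 [0.798 0.129 0.028]
scene scrub_block 0.71 [0.812 0.134 0.029]
```

View pics/c5.png

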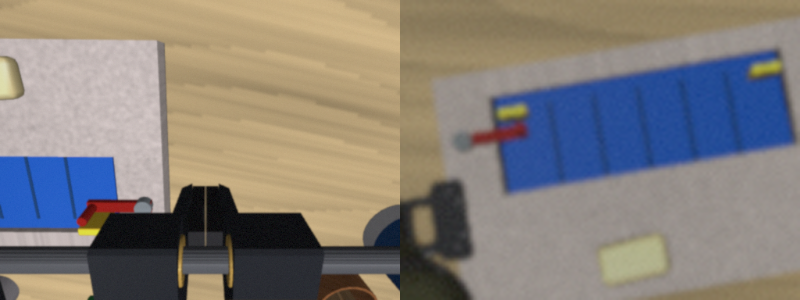

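```bash
python3 -c "
from h import *
print(workorder.finish_job())"
```

```text
the job is handed in; nothing more can be done
None
```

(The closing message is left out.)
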